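Put the heating block back in its labelled slot

TASK

Lift the two-well aluminium heating block out of the dry bath by its ends, stand it upright on the bare bench and let go. Then take it again by its long sides and lower it, without dropping it, right down into the storage-rack slot whose label shows its own pattern of two large wells. Leave the three-well block in its slot, and leave the two loose vials where they are.

Things in the scene. Friction and masses are not known exactly. Their poses are not given: they have to be found in the camera images.
- block_two_centre (a point): Centre (half-way up) of the aluminium heating block to be returned: 32 (x) x 58 (y, its long way) x 50 mm high (z up), about 0.2 kg, two round wells of 21 mm side by side along y in its top. A half turn about z makes no difference. It starts upright in the dry bath, long way along the cheeks.
- bath_nest (a point): Dry bath, fixed: white housing 100 (x) x 106 (y) x 26 mm high. Point: centre of its top plate, where the block stands. Two grey cheeks along y, 39 mm apart, 10 mm thick, 70 mm long, rise 53 mm over the plate, higher than the block, so its long sides cannot be gripped here. The block's ends (facing +y and -y) are open, but for a stop strip 4 mm high past each.
- rack: White storage rack, fixed. Origin on the bench under its middle slot; z up. Base plate 8 mm thick, x -70 to +30 mm, y -111 to +111 mm. Three slots in a row along y, centres at y = -71, 0, +71 mm, x = 0. A flat metal label before each slot, at x = -46 mm, shows with dark discs the wells of its block; the order of labels changes. The bench 0.1 to 0.2 m from the origin on the -x side is clear.
- home_two (a point): Centre of the floor (8 mm over the bench) of the slot whose label shows two 21 mm discs; starts empty. y along the slot, x away from the label, z up. It is 65 mm long (y) between 6 mm partitions that rise 53 mm over the floor, higher than a block, and 39 mm wide (x) between 4 mm lips that rise only 7.5 mm, so a block in it is held by its long sides.
- home_three (a point): The same point of the slot whose label shows three discs of 13 mm in a row; an equal slot, holding the three-well block.
- home_eight (a point): The same point of the slot whose label shows eight discs of 7.5 mm in two rows; an equal slot, empty, and it stays empty.
- block_three_centre (a point): Centre (half-way up) of the other aluminium block, the same 32 x 58 x 50 mm outside, with three wells of 13 mm in a row; it stands loose in its own slot and stays there.
- vial_a_centre (a point): Centre of a loose glass vial with a black screw cap, 27 mm in diameter, 56 mm high, standing on the bench beyond the dry bath: a bystander.
- vial_b_centre (a point): Centre of a loose, smaller glass vial with a light grey screw cap, 23 mm in diameter, 46 mm high, standing on the bench on the robot's side of the dry bath: a bystander.

How it is judged:
By the outcome, as a careful person would: the job done as asked, in the order asked, and still so for the second after the job is handed in, with the robot touching nothing.
It also fails if it takes over 56 s, if anything falls off the work surface, if the arm or the gripper's body presses on something with over 40 N, if the wrist force passes 120 N, or if a joint passes its speed limit or range.

ROBOT

A 7-joint arm with a two-finger parallel gripper is mounted at the origin on a cart in front of the work surface, level with it; the furniture and walls round the work are solid. World frame = base frame: x ahead of the robot, y to its left, z up, the work surface at z = 0. Lengths are in m, angles in rad, forces in N, time in s.
With the tool pointing down it reaches from about 0.35 to 0.775 m from the base axis. Payload 3.1 kg.
Tool frame: the origin (TCP) lies on the centre line of the jaws, within the pads' length; the fingertips stand 25 mm ahead of it and the grasp point (between the pads) lies 6 mm ahead of it; z points along the fingers, y is the line along which they close (so a half turn about z gives the same grasp; the last joint's range is limited). The gripper opens to 85 mm and grips with 20 to 120 N. Pads are 22 mm wide; open, the fingers measure 114 mm over their backs; the gripper's body (76 mm by 85 mm) begins 54 mm behind the grasp point. The pads swing forward as they close: fully open they stand 13 mm farther back than shut.
Start: joints at [-1.315, 0.311, 0.014, 1.512, -0.004, 1.319, -0.027], TCP at [0.161, 0.526, 0.256] pointing down, gripper open.
Joint ranges: [-2.7, 2.7], [-0.3, 1.91], [-1.27, 1.3], [0.12, 2.57], [-1.44, 4.58], [0.2, 2.03], [-3.05, 3.05]. Speed limits (rad/s): [2.79, 2.79, 3.14, 3.14, 3.14, 3.14, 3.14].

INTERFACE

Orientations are given as a rotation vector (axis times angle).
In Python, from station import env, cams gives the robot as it stands. The module is installed in compiled form; this text tells all that it offers.
- The arm moves only by the tool step_arm, never from a script. Its argument "deltas" is a list of rows, each an object of numbers: "tx", "ty", "tz": the shift along the tool's x, y, z in m; "twist": the turn about the tool's z in rad. In form: [{"tx": .., "ty": .., "tz": .., "twist": ..}, ...]. A call has 1 to 20 rows; each row shifts and turns the commanded pose from where the row before left it, along the tool's axes as they then stand; what a row does not reach is not made up. A row lasts 1/8 s, in which the tool goes at most 62.5 mm and 10.7 degrees, less where a joint would pass 70% of its speed; a pose out of reach is approached as far as the arm can. A call with a gripper value outside its range is refused whole. "gripper" is the opening, from 0 (shut) to 1 (fully open), set as the call begins (left out, the last holds). The fingers move at their own pace and stop on an object; "squeeze" is the grip in N (left out, the last holds). Time passes only in rows, so rows that do not move let the fingers close. It gives the time, the measured TCP pose, the force, the opening and the grip force at its end, in the units of the state.
- env.get_obs(): the state, without advancing time (a new reading comes with each control period).
- cams.grab_frame(name): name is "scene" or "side" or "wrist"; returns (picture, depth): 384x512x3 uint8, red, green, blue; 384x512 float32, m along the optical axis (not along the pixel's ray), 0 where there is no reading.
- cams.camera_model(name): a dict with "vertical_fov" (degrees; the focal length in pixels is half the picture's height over the tangent of half this angle, whatever the lens; pixels are square), "cx", "cy" (the principal point, pixels), "D" ([k1, k2, p1, p2, k3] as OpenCV has them; the pictures are not rectified), "R" (3x3) and "t" (3): a world point X has camera coordinates R X + t. Camera axes: x right, y down, z forward; pixel columns grow to the right and rows downward; lengths in m; the calibration is good to about 2 mm. A picture is of the moment at which its call begins: read the wrist's pose just before it. camera_model takes no time and is no camera call; for the wrist camera it gives the pose at the moment of the call.
- env.hand_in(): hands the job in; it is judged then, once.
The state is a dict: "time_s": time; "joint_pos": joint angles; "joint_vel": joint speeds; "joint_efforts": joint torques, N m; "position": TCP position; "ee_rot": TCP orientation; "contact_force": force on the tool from outside, world axes, zero at the start; "ft_torque": the same for the moment, N m; "opening": opening from 0.0 (shut) to 1.0 (fully open); "finger_force": force on a finger pad.
Only numpy, scipy, OpenCV 4.12 (cv2) and the standard library are available. Lean on these libraries where they do the work, as an engineer would, in place of code of your own. Each camera call takes 0.05 s, during which the arm holds its last target. There are 200 camera calls.

## Working session

There is one attempt and no reset: what is moved stays moved. The work goes in short steps, Python scripts to look and compute and a tool call to move; the robot and the scene stay as the last step left them, time stands still between calls to the robot, and variables do not carry over. Pictures are saved under pics/ and viewed, at most 10 in all, crops included, and the job is handed in when it is done.

Besides the shell and the picture viewer there is one more tool, called after "Request:" as name(argument=value, ...) on one line, values as JSON. step_arm: Moves the arm, as the interface text tells. Its arguments: {"type":"object","properties":{"deltas":{"type":"array","items":{"type":"object","properties":{"tx":{"type":"number"},"ty":{"type":"number"},"tz":{"type":"number"},"twist":{"type":"number"}}}},"gripper":{"type":"number"},"squeeze":{"type":"number"}},"required":["deltas"]}

```bash
mkdir -p pics
cat > h.py <<'E'
import numpy as np, cv2
from station import env, cams
from scipy.spatial.transform import Rotation as Ro
def K(m):
    f=192/np.tan(np.radians(m["vertical_fov"])/2)
    return np.array([[f,0,m["cx"]],[0,f,m["cy"]],[0,0,1]])
def ray(m,px):
    u=cv2.undistortPoints(np.array(px,float).reshape(-1,1,2),K(m),np.array(m["D"],float)).reshape(-1,2)
    R=np.array(m["R"]);t=np.array(m["t"])
    return -R.T@t,(np.c_[u,np.ones(len(u))])@R
def onz(m,px,z):
    o,d=ray(m,px); return o+d*((z-o[2])/d[:,2])[:,None]
def cloud(m,dep):
    v,u=np.mgrid[0:384,0:512]
    o,d=ray(m,np.c_[u.ravel(),v.ravel()])
    return (o+d*dep.ravel()[:,None]).reshape(384,512,3)
def snap(name,tag):
    m=cams.camera_model(name); p,d=cams.grab_frame(name)
    cv2.imwrite(f"pics/{tag}.png",p[:,:,::-1]); np.savez(f"{tag}.npz",p=p,d=d,m=np.array(m,dtype=object))
    return m,p,d
def load(tag):
    z=np.load(f"{tag}.npz",allow_pickle=True); return z["m"].item(),z["p"],z["d"]
E
python3 - <<'E'
from h import *
a=[snap(n,n+"0") for n in("scene","side")]
im=np.hstack([x[1] for x in a])
cv2.imwrite("pics/both.png",cv2.resize(np.vstack([x[1] for x in a]),None,fx=.78,fy=.78)[:,:,::-1])
o=env.get_obs();print(o["position"],Ro.from_rotvec(o["ee_rot"]).as_matrix().round(3),o["time_s"])
for m,_,_ in a: print(m)
E
```

```text
[0.16116797 0.52524595 0.25532559] [[-0.956  0.293 -0.001]
 [ 0.293  0.956 -0.002]
 [-0.    -0.002 -1.   ]] 0.1
{'vertical_fov': 53.73840093749186, 'cx': 251.96592587629343, 'cy': 195.51380083223967, 'D': array([-0.09723113,  0.        ,  0.        ,  0.        ,  0.        ]), 'R': array([[-0.49576331, -0.86845309, -0.00282369],
       [-0.40507146,  0.23411184, -0.88380357],
       [ 0.768203  , -0.43701359, -0.46784963]]), 't': array([0.45594348, 0.17338649, 0.67169293])}
{'vertical_fov': 48.84716683094217, 'cx': 251.92861816596746, 'cy': 196.86636676947572, 'D': array([0.01724685, 0.        , 0.        , 0.        , 0.        ]), 'R': array([[-0.99666509, -0.07931899,  0.01916239],
       [-0.06239177,  0.58938717, -0.80543779],
       [ 0.05259245, -0.8039473 , -0.59237047]]), 't': array([ 0.46382386, -0.1007299 ,  1.12343354])}
```

View pics/scene0.png

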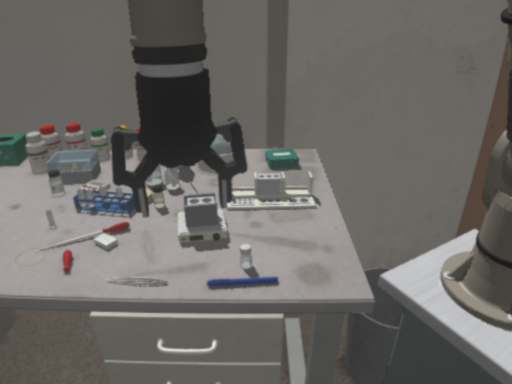

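View pics/side0.png

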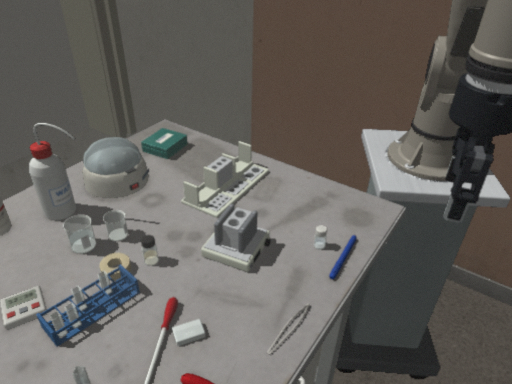

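The scene view shows the bath at about (203,222) and the rack at about (268,195). In the side view the bath is at (237,240), the rack at (228,185) with the three-well block in its middle slot, vial A (black cap) at (149,250) and vial B at (320,237).

Run:
```python
from h import *
m,p,d=load("side0"); C=cloud(m,d)
for n,px in dict(bath=(237,240),blk3=(222,165),label_a=(207,205),label_b=(250,180),vialA=(149,242),vialB=(320,232),pen=(345,257),post_l=(192,190),post_r=(245,152),bottle=(40,150),dome=(112,150)).items(): print(n,C[px[1],px[0]].round(3))
a=cv2.resize(p[130:280,165:345],None,fx=4,fy=4,interpolation=cv2.INTER_CUBIC)
cv2.imwrite("pics/sidecrop.png",a[:,:,::-1])
```

```text
bath [0.46  0.421 0.049]
blk3 [0.521 0.181 0.058]
label_a [0.543 0.273 0.01 ]
label_b [0.457 0.163 0.009]
vialA [0.616 0.451 0.056]
vialB [0.306 0.379 0.046]
pen [0.256 0.406 0.01 ]
post_l [0.573 0.274 0.049]
post_r [0.477 0.083 0.038]
bottle [0.844 0.333 0.163]
dome [0.755 0.222 0.106]
```

View pics/sidecrop.png

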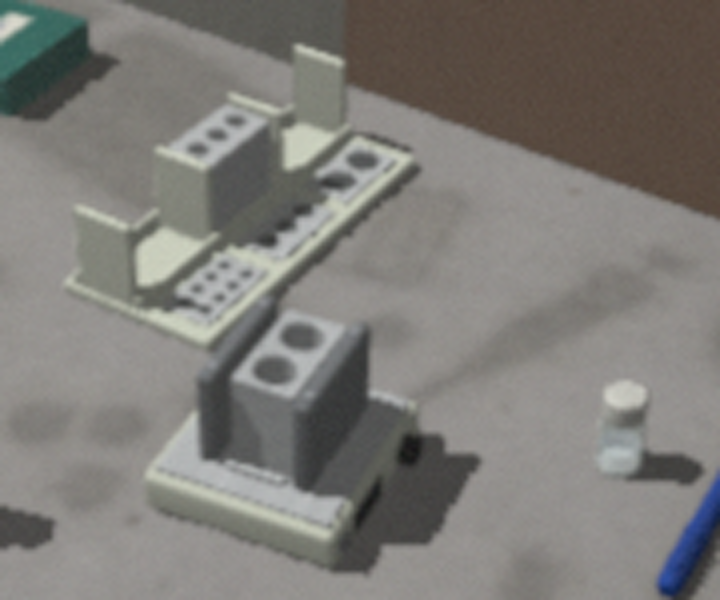

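The crop shows the eight-disc label at crop (222,288), the three-disc label in the middle beside the three-well block, and the two-disc label at (351,171), by the empty slot at the robot's end. The block's wells are at crop (300,337) and (272,370).

Run:
```python
from h import *
m,p,d=load("side0"); f=lambda x,y:(165+x/4,130+y/4)
w=onz(m,[f(300,337),f(272,370)],.076); print(w.round(4),np.linalg.norm(w[0]-w[1]), np.degrees(np.arctan2(*(w[0]-w[1])[[1,0]])))
l=onz(m,[f(351,171),f(222,288)],.009); v=l[1]-l[0]; print(l.round(4),np.linalg.norm(v)); v/=np.linalg.norm(v)
n=np.array([v[1],-v[0],0]); print("y",v,"x",n)
for s in l: print(s+.046*n)
o=env.get_obs(); mw=cams.camera_model("wrist"); T=Ro.from_rotvec(o["ee_rot"]).as_matrix()
R=np.array(mw["R"]);c=-R.T@mw["t"]; print("cam in tool",T.T@(c-o["position"]),(R@T).round(3),mw["vertical_fov"])
```

```text
[[0.4593 0.379  0.076 ]
 [0.4696 0.4045 0.076 ]] 0.02746971200109277 -112.09063670573109
[[0.4531 0.1308 0.009 ]
 [0.5151 0.2571 0.009 ]] 0.1406115782189052
y [0.44069703 0.89765591 0.        ] x [ 0.89765591 -0.44069703  0.        ]
[0.49440725 0.1105711  0.009     ]
[0.55637436 0.23679191 0.009     ]
cam in tool [ 0.06823033  0.00054585 -0.11700739] [[ 0.     1.     0.   ]
 [-0.963  0.    -0.268]
 [-0.268 -0.     0.963]] 69.10875631082877
```

Request:
step_arm(deltas=[{"tx": -0.041, "ty": -0.005, "twist": 0.011}, {"tx": -0.041, "ty": -0.005, "twist": 0.011}, {"tx": -0.041, "ty": -0.005, "twist": 0.011}, {"tx": -0.041, "ty": -0.005, "twist": 0.011}, {"tx": -0.041, "ty": -0.005, "twist": 0.011}, {"tx": -0.041, "ty": -0.005, "twist": 0.011}, {"tx": -0.041, "ty": -0.005, "twist": 0.011}, {"tx": -0.041, "ty": -0.005, "twist": 0.011}, {}, {}], gripper=1, squeeze=60)

```text
$.deltas[0]: bad value
```

Run:
```python
from h import *
o=env.get_obs();print(o["position"],Ro.from_rotvec(o["ee_rot"]).as_matrix().round(3),o["contact_force"])
snap("wrist","w1")
```

```text
[0.16116797 0.52524595 0.25532559] [[-0.956  0.293 -0.001]
 [ 0.293  0.956 -0.002]
 [-0.    -0.002 -1.   ]] [-0.04952485  0.4399393   0.77169488]
```

View pics/w1.png

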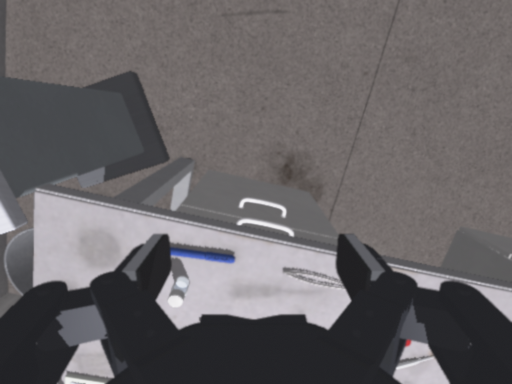

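The move was refused, so this wrist view only shows the cart edge, with vial B at about (178,290). I'll resend it with all the keys.

Request:
step_arm(deltas=[{"tx": -0.041, "ty": -0.005, "tz": 0, "twist": 0.011}, {"tx": -0.041, "ty": -0.005, "tz": 0, "twist": 0.011}, {"tx": -0.041, "ty": -0.005, "tz": 0, "twist": 0.011}, {"tx": -0.041, "ty": -0.005, "tz": 0, "twist": 0.011}, {"tx": -0.041, "ty": -0.005, "tz": 0, "twist": 0.011}, {"tx": -0.041, "ty": -0.005, "tz": 0, "twist": 0.011}, {"tx": -0.041, "ty": -0.005, "tz": 0, "twist": 0.011}, {"tx": -0.041, "ty": -0.005, "tz": 0, "twist": 0.011}, {"tx": 0, "ty": 0, "tz": 0, "twist": 0}, {"tx": 0, "ty": 0, "tz": 0, "twist": 0}], gripper=1, squeeze=60)

```text
time_s: 1.4
position: [0.457, 0.3803, 0.2558]
ee_rot: [-0.601, -3.082, 0.0]
contact_force: [-0.7, 0.1, -0.3]
opening: 1.001
finger_force: 0.0
```

Run:
```python
from h import *
o=env.get_obs();print(o["position"],Ro.from_rotvec(o["ee_rot"]).as_matrix().round(3),o["contact_force"])
snap("wrist","w2")
```

```text
[0.45696069 0.38027054 0.2557911 ] [[-0.927  0.376 -0.002]
 [ 0.376  0.927  0.   ]
 [ 0.002 -0.    -1.   ]] [-0.66724607  0.11358989 -0.26185671]
```

View pics/w2.png

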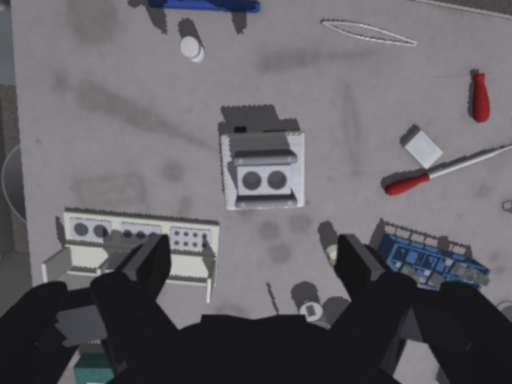

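The wrist view shows the block's wells at about (251,181) and (277,180) between the cheeks. The two-disc label is at about (90,230) and the eight-disc label at (190,238).

Run:
```python
from h import *
m,p,d=load("w2"); C=cloud(m,d); g=cv2.cvtColor(p,cv2.COLOR_RGB2GRAY)
def blobs(x0,x1,y0,y1,th,z,amin):
    k=(g[y0:y1,x0:x1]<th).astype(np.uint8); n,_,s,c=cv2.connectedComponentsWithStats(k,connectivity=4)
    for i in range(1,n):
        if amin<=s[i,4]<400: 
            q=c[i]+[x0,y0]; print(s[i],q.round(1),onz(m,[q],z)[0].round(4))
print("wells");blobs(238,292,166,194,100,.076,40)
print("labels");blobs(66,218,215,252,110,.009,6)
k=(C[...,2]>.068)&(C[...,2]<.095); k[:, :215]=0;k[:,315:]=0;k[:120]=0;k[215:]=0
print("high",k.sum())
P=C[k]; r=cv2.minAreaRect((P[:,:2]*1e3).astype(np.float32)); print("bath cheeks",r)
t=C[174:178,255:272].reshape(-1,3); print("block top",np.median(t,0))
```

```text
wells
[  5   6  18  18 247] [251.4 180.4] [0.4592 0.3778 0.076 ]
[ 30   6  18  17 247] [276.5 179.8] [0.4689 0.4035 0.076 ]
labels
[  8   8  14  13 132] [ 80.7 229. ] [0.4484 0.1195 0.009 ]
[109  17   4   3  10] [176.5 232.8] [0.5047 0.2442 0.009 ]
[118  18   4   3  10] [185.5 233.8] [0.5109 0.2554 0.009 ]
[128  18   3   4   9] [194.9 234.3] [0.5166 0.2674 0.009 ]
[136  19  11  18 106] [205.5 244.6] [0.5368 0.2747 0.009 ]
[109  26   4   4  11] [176.5 242.6] [0.5184 0.2373 0.009 ]
[118  27   4   4  10] [185.3 243.3] [0.5241 0.2486 0.009 ]
[127  28   4   3   9] [194.3 244.1] [0.5301 0.2601 0.009 ]
[ 0 32  4  5 17] [ 67.3 249.3] [0.4686 0.084  0.009 ]
high 2358
bath cheeks ((466.4981994628906, 391.28778076171875), (69.43025207519531, 59.45138168334961), 70.20965576171875)
block top [0.46142984 0.39156913 0.07430508]
```

Request:
step_arm(deltas=[{"tx": -0.003, "ty": 0.013, "tz": 0.02, "twist": -0.028}, {"tx": 0, "ty": 0, "tz": 0.04, "twist": 0}, {"tx": 0, "ty": 0, "tz": 0.045, "twist": 0}, {"tx": 0, "ty": 0, "tz": 0.04, "twist": 0}, {"tx": 0, "ty": 0, "tz": 0.03, "twist": 0}, {"tx": 0, "ty": 0, "tz": 0.023, "twist": 0}, {"tx": 0, "ty": 0, "tz": 0, "twist": 0}, {"tx": 0, "ty": 0, "tz": 0, "twist": 0}])

```text
time_s: 2.45
position: [0.4653, 0.3919, 0.0585]
ee_rot: [0.556, 3.092, 0.001]
contact_force: [0.1, 0.0, 0.2]
opening: 1.003
finger_force: 0.0
```

Request:
step_arm(deltas=[{"tx": 0, "ty": 0, "tz": 0, "twist": 0}, {"tx": 0, "ty": 0, "tz": 0, "twist": 0}, {"tx": 0, "ty": 0, "tz": 0, "twist": 0}, {"tx": 0, "ty": 0, "tz": 0, "twist": 0}, {"tx": 0, "ty": 0, "tz": 0, "twist": 0}, {"tx": 0, "ty": 0, "tz": 0, "twist": 0}], gripper=0, squeeze=60)

```text
time_s: 3.2
position: [0.4662, 0.3914, 0.0597]
ee_rot: [0.559, 3.09, 0.003]
contact_force: [0.9, -0.8, 6.4]
opening: 0.67
finger_force: 65.4
```

Request:
step_arm(deltas=[{"tx": 0, "ty": 0, "tz": -0.005, "twist": 0}, {"tx": 0, "ty": 0, "tz": -0.015, "twist": 0}, {"tx": 0, "ty": 0, "tz": -0.02, "twist": 0}, {"tx": 0, "ty": 0, "tz": -0.025, "twist": 0}, {"tx": 0, "ty": 0, "tz": -0.02, "twist": 0}, {"tx": 0, "ty": 0, "tz": 0, "twist": 0}])

```text
time_s: 3.95
position: [0.4664, 0.3918, 0.1456]
ee_rot: [0.558, 3.089, 0.006]
contact_force: [-0.9, 0.5, -3.3]
opening: 0.675
finger_force: 65.0
```

Request:
step_arm(deltas=[{"tx": 0.003, "ty": -0.02, "tz": 0, "twist": 0}, {"tx": 0.003, "ty": -0.03, "tz": 0, "twist": 0}, {"tx": 0.004, "ty": -0.037, "tz": 0, "twist": 0}, {"tx": 0.004, "ty": -0.037, "tz": 0, "twist": 0}, {"tx": 0.003, "ty": -0.03, "tz": 0, "twist": 0.03}, {"tx": 0.003, "ty": -0.02, "tz": 0, "twist": 0.066}, {"tx": 0, "ty": 0, "tz": 0.025, "twist": 0}, {"tx": 0, "ty": 0, "tz": 0.03, "twist": 0}, {"tx": 0, "ty": 0, "tz": 0.025, "twist": 0}, {"tx": 0, "ty": 0, "tz": 0.015, "twist": 0}, {"tx": 0, "ty": 0, "tz": 0, "twist": 0}, {"tx": 0, "ty": 0, "tz": 0, "twist": 0}])

```text
time_s: 5.45
position: [0.3858, 0.2355, 0.0489]
ee_rot: [0.706, 3.06, 0.002]
contact_force: [-0.7, 0.1, -2.1]
opening: 0.675
finger_force: 65.1
```

Run:
```python
from h import *
o=env.get_obs();print(o["position"],Ro.from_rotvec(o["ee_rot"]).as_matrix().round(3),o["contact_force"],o["opening"],o["finger_force"],o["joint_pos"])
m,p,d=snap("wrist","w3"); m2,p2,d2=snap("side","side3")
a=np.vstack([p,p2])[:,:]; cv2.imwrite("pics/v3.png",cv2.resize(a,None,fx=.78,fy=.78,interpolation=cv2.INTER_AREA)[:,:,::-1])
```

```text
[0.38581897 0.23553853 0.04894728] [[-0.899  0.438  0.001]
 [ 0.438  0.899  0.001]
 [-0.001  0.001 -1.   ]] [-0.70866431  0.0519168  -2.0696066 ] 0.6748339000897832 65.11259905993938 [-0.75251797  0.35791697  0.20146941  2.03745527 -0.1026538   0.7539951
  0.62847125]
```

View pics/v3.png

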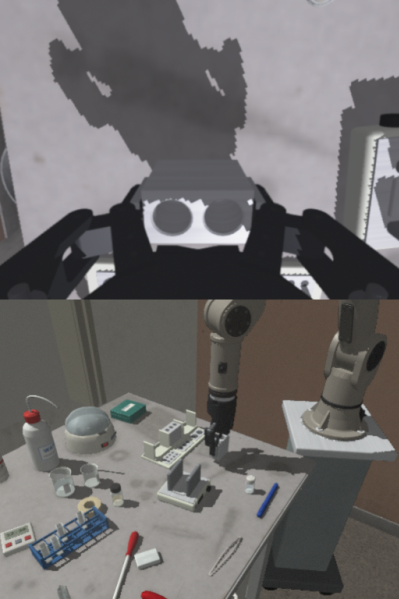

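Top: the block is held level, with its wells at about (172,217) and (224,217) in the stacked picture. Bottom: the gripper and block over clear bench, with the bath empty and both vials standing.

Run:
```python
from h import *
m,p,d=load("w3"); C=cloud(m,d)
# block top pixels around full-res (254,252..) and wells
for u in (195,250,310):
    for v in (258,300): print(u,v,C[v,u].round(4))
print("bench",C[100,40],C[150,420])
```

```text
195 258 [0.3657 0.2195 0.0638]
195 300 [0.3825 0.2103 0.0652]
250 258 [0.3751 0.2399 0.0645]
250 300 [0.393  0.2311 0.0647]
310 258 [0.3857 0.2618 0.0648]
310 300 [0.4046 0.254  0.0642]
bench [ 0.26383801  0.15851769 -0.00111355] [ 3.87728414e-01  3.46708719e-01 -3.11832394e-04]
```

Request:
step_arm(deltas=[{"tx": 0, "ty": 0, "tz": 0.008, "twist": 0}, {"tx": 0, "ty": 0, "tz": 0.003, "twist": 0}, {"tx": 0, "ty": 0, "tz": 0, "twist": 0}, {"tx": 0, "ty": 0, "tz": 0, "twist": 0}])

```text
time_s: 6.05
position: [0.3853, 0.2351, 0.0373]
ee_rot: [0.707, 3.061, 0.0]
contact_force: [-0.4, 0.7, -2.1]
opening: 0.671
finger_force: 65.1
```

Block bottom is about 3–4 mm above the bench; I'll lower it until contact.

Request:
step_arm(deltas=[{"tx": 0, "ty": 0, "tz": 0.0015, "twist": 0}, {"tx": 0, "ty": 0, "tz": 0.001, "twist": 0}, {"tx": 0, "ty": 0, "tz": 0, "twist": 0}])

```text
time_s: 6.42
position: [0.3851, 0.2351, 0.0347]
ee_rot: [-0.707, -3.061, 0.0]
contact_force: [0.1, 0.0, -2.6]
opening: 0.674
finger_force: 65.1
```

Request:
step_arm(deltas=[{"tx": 0, "ty": 0, "tz": 0.001, "twist": 0}, {"tx": 0, "ty": 0, "tz": 0, "twist": 0}, {"tx": 0, "ty": 0, "tz": 0, "twist": 0}])

```text
time_s: 6.8
position: [0.3852, 0.2351, 0.0338]
ee_rot: [0.707, 3.061, 0.0]
contact_force: [-0.0, 0.2, -2.6]
opening: 0.669
finger_force: 65.1
```

Request:
step_arm(deltas=[{"tx": 0, "ty": 0, "tz": 0.001, "twist": 0}, {"tx": 0, "ty": 0, "tz": 0, "twist": 0}, {"tx": 0, "ty": 0, "tz": 0, "twist": 0}])

```text
time_s: 7.18
position: [0.3852, 0.2352, 0.0337]
ee_rot: [-0.707, -3.061, -0.0]
contact_force: [-1.8, -1.4, 5.8]
opening: 0.671
finger_force: 66.1
```

Request:
step_arm(deltas=[{"tx": 0, "ty": 0, "tz": 0.0005, "twist": 0}, {"tx": 0, "ty": 0, "tz": 0, "twist": 0}, {"tx": 0, "ty": 0, "tz": 0, "twist": 0}])

```text
time_s: 7.55
position: [0.3852, 0.2351, 0.0336]
ee_rot: [-0.707, -3.061, -0.001]
contact_force: [-3.7, -1.7, 10.3]
opening: 0.672
finger_force: 66.7
```

Request:
step_arm(deltas=[{"tx": 0, "ty": 0, "tz": 0, "twist": 0}, {"tx": 0, "ty": 0, "tz": 0, "twist": 0}, {"tx": 0, "ty": 0, "tz": 0, "twist": 0}, {"tx": 0, "ty": 0, "tz": 0, "twist": 0}, {"tx": 0, "ty": 0, "tz": 0, "twist": 0}], gripper=1)

```text
time_s: 8.18
position: [0.3852, 0.2351, 0.0322]
ee_rot: [-0.707, -3.061, 0.0]
contact_force: [-0.4, -0.8, -1.3]
opening: 1.0
finger_force: 0.0
```

Request:
step_arm(deltas=[{"tx": 0, "ty": 0, "tz": -0.01, "twist": 0}, {"tx": 0, "ty": 0, "tz": -0.03, "twist": 0}, {"tx": 0, "ty": 0, "tz": -0.04, "twist": 0}, {"tx": 0, "ty": 0, "tz": -0.04, "twist": -0.171}, {"tx": 0, "ty": 0, "tz": -0.04, "twist": -0.175}, {"tx": 0, "ty": 0, "tz": -0.04, "twist": -0.175}, {"tx": 0, "ty": 0, "tz": 0, "twist": -0.175}, {"tx": 0, "ty": 0, "tz": 0, "twist": -0.175}, {"tx": 0, "ty": 0, "tz": 0, "twist": -0.175}, {"tx": 0, "ty": 0, "tz": 0, "twist": -0.175}, {"tx": 0, "ty": 0, "tz": 0, "twist": -0.175}, {"tx": 0, "ty": 0, "tz": 0, "twist": -0.175}, {"tx": 0, "ty": 0, "tz": 0, "twist": 0}, {"tx": 0, "ty": 0, "tz": 0, "twist": 0}])

```text
time_s: 9.93
position: [0.3852, 0.235, 0.2326]
ee_rot: [-1.662, 2.666, -0.0]
contact_force: [0.2, -0.2, 1.4]
opening: 1.0
finger_force: 0.0
```

Run:
```python
from h import *
o=env.get_obs();print(o["position"],Ro.from_rotvec(o["ee_rot"]).as_matrix().round(3),o["contact_force"],o["joint_pos"])
snap("wrist","w4")
```

```text
[0.38516948 0.23504197 0.23261518] [[-0.44  -0.898  0.   ]
 [-0.898  0.44   0.   ]
 [-0.    -0.    -1.   ]] [ 0.21418395 -0.1939467   1.3824212 ] [-0.66010653  0.12405995  0.08243377  1.80609648 -0.01086423  1.21145774
  2.11101829]
```

View pics/w4.png

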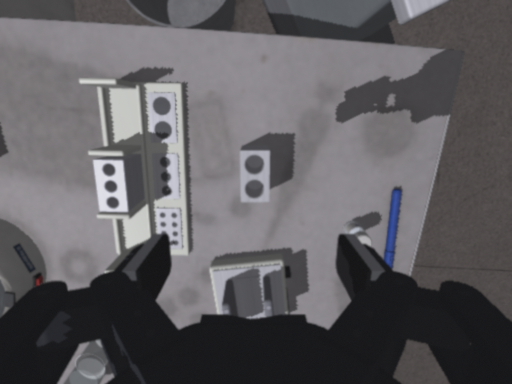

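The block stands free and upright, with its wells at (255,164) and (255,189). The two-disc label's discs are at (162,106) and (162,130), and its empty slot is at about (125,115).

Run:
```python
from h import *
m,p,d=load("w4"); C=cloud(m,d); g=cv2.cvtColor(p,cv2.COLOR_RGB2GRAY)
def blobs(x0,x1,y0,y1,th,z,amin):
    k=(g[y0:y1,x0:x1]<th).astype(np.uint8); n,_,s,c=cv2.connectedComponentsWithStats(k,connectivity=4); out=[]
    for i in range(1,n):
        if amin<=s[i,4]<400:
            q=c[i]+[x0,y0]; X=onz(m,[q],z)[0]; out.append(X); print(s[i],q.round(1),X.round(4))
    return np.array(out)
w=blobs(243,268,153,201,100,.05,60)
l=blobs(151,175,96,141,100,.009,60)
e=blobs(155,182,208,248,100,.009,6)
b=w.mean(0)
v=w[0]-w[1]; print("block",b,np.degrees(np.arctan2(v[1],v[0])))
T=Ro.from_rotvec(env.get_obs()["ee_rot"]).as_matrix(); tcp=env.get_obs()["position"]
print("block in tool",T.T@(b-tcp))
# tall partition tops
k=(C[...,2]>.050)&(C[...,2]<.07); k[:,:75]=0;k[:,150:]=0;k[230:]=0;k[:70]=0
n,_,s,c=cv2.connectedComponentsWithStats(k.astype(np.uint8))
lab=cv2.connectedComponents(k.astype(np.uint8))[1]
for i in range(1,n):
    if s[i,4]>30: 
        P=C[lab==i]; r=cv2.minAreaRect((P[:,:2]*1e3).astype(np.float32)); print(s[i],P.mean(0).round(4),r)
```

```text
[  2   3  18  17 239] [253.8 164.1] [0.3783 0.2236 0.05  ]
[  3  28  17  16 222] [253.8 188.5] [0.3904 0.2482 0.05  ]
[  3   2  16  16 203] [161.3 105.5] [0.4484 0.1197 0.009 ]
[  0  26  20  19 259] [160.8 131.7] [0.4645 0.1455 0.009 ]
[6 6 3 2 6] [162.  214.5] [0.5181 0.2372 0.009 ]
[18  6  3  3  6] [173.8 214.8] [0.5044 0.2444 0.009 ]
[ 7 15  3  3  6] [162.8 223.8] [0.5239 0.2489 0.009 ]
[18 15  3  3  6] [174.2 224.2] [0.5107 0.2559 0.009 ]
[  0  24  22  16 222] [162.7 240.7] [0.5368 0.2697 0.009 ]
block [0.38431416 0.23587649 0.05      ] -116.11253262511485
block in tool [-0.00029682  0.00115909  0.18252035]
[ 79  78  43   8 298] [0.4769 0.0813 0.0591] ((478.832275390625, 79.99371337890625), (6.223913669586182, 38.17359924316406), 62.42071533203125)
[ 88 149  40   7 255] [0.5102 0.1427 0.0588] ((511.29437255859375, 142.51780700683594), (6.144777297973633, 37.60015869140625), 63.289451599121094)
[  93  159   41   61 1718] [0.5289 0.1791 0.0569] ((529.9268188476562, 179.07989501953125), (66.51043701171875, 37.21685028076172), 61.71172332763672)
```

Request:
step_arm(deltas=[{"tx": 0, "ty": 0.001, "tz": 0.02, "twist": 0}, {"tx": 0, "ty": 0, "tz": 0.04, "twist": 0}, {"tx": 0, "ty": 0, "tz": 0.045, "twist": 0}, {"tx": 0, "ty": 0, "tz": 0.04, "twist": 0}, {"tx": 0, "ty": 0, "tz": 0.03, "twist": 0}, {"tx": 0, "ty": 0, "tz": 0.021, "twist": 0}, {"tx": 0, "ty": 0, "tz": 0, "twist": 0}, {"tx": 0, "ty": 0, "tz": 0, "twist": 0}])

```text
time_s: 10.98
position: [0.385, 0.236, 0.0371]
ee_rot: [-1.664, 2.663, -0.0]
contact_force: [-1.1, 0.7, 0.0]
opening: 1.004
finger_force: 0.0
```

Request:
step_arm(deltas=[{"tx": 0, "ty": 0, "tz": 0, "twist": 0}, {"tx": 0, "ty": 0, "tz": 0, "twist": 0}, {"tx": 0, "ty": 0, "tz": 0, "twist": 0}, {"tx": 0, "ty": 0, "tz": 0, "twist": 0}, {"tx": 0, "ty": 0, "tz": 0, "twist": 0}, {"tx": 0, "ty": 0, "tz": 0, "twist": 0}, {"tx": 0, "ty": 0, "tz": 0, "twist": 0}, {"tx": 0, "ty": 0, "tz": 0, "twist": 0}], gripper=0)

```text
time_s: 11.98
position: [0.3847, 0.2359, 0.0369]
ee_rot: [-1.665, 2.663, 0.0]
contact_force: [-0.3, 0.2, 5.9]
opening: 0.364
finger_force: 60.3
```

Request:
step_arm(deltas=[{"tx": 0, "ty": 0, "tz": -0.005, "twist": 0}, {"tx": 0, "ty": 0, "tz": -0.02, "twist": 0}, {"tx": 0, "ty": 0, "tz": -0.03, "twist": 0}, {"tx": 0, "ty": 0, "tz": -0.03, "twist": 0}, {"tx": 0, "ty": 0, "tz": -0.015, "twist": 0}, {"tx": 0, "ty": 0, "tz": 0, "twist": 0.019}, {"tx": 0, "ty": 0, "tz": 0, "twist": 0}])

```text
time_s: 12.85
position: [0.3834, 0.2349, 0.1352]
ee_rot: [1.638, -2.678, 0.0]
contact_force: [0.4, -0.7, -3.8]
opening: 0.367
finger_force: 59.6
```

Run:
```python
from h import *
o=env.get_obs();T=Ro.from_rotvec(o["ee_rot"]).as_matrix();print(o["position"],T.round(3),o["contact_force"],o["opening"],o["finger_force"])
m,p,d=snap("wrist","w5"); g=cv2.cvtColor(p,cv2.COLOR_RGB2GRAY); C=cloud(m,d)
Cz=(C-o["position"])@T
k=(abs(Cz[...,0])<.035)&(abs(Cz[...,1])<.0145)&(abs(Cz[...,2]+.014)<.006)
P=Cz[k]; print("top pts in tool",k.sum(),P.min(0),P.max(0),P.mean(0),np.median(P,0))
print("goal in tool",T.T@(np.array([.4956,.1111,.008])-o["position"]))
```

```text
[0.38337027 0.23494092 0.13519065] [[-0.455 -0.89  -0.002]
 [-0.89   0.455 -0.001]
 [ 0.002  0.001 -1.   ]] [ 0.4076322  -0.73718026 -3.84227738] 0.3673250377411844 59.62824583053589
top pts in tool 4518 [-0.02478016 -0.0144998  -0.01443633] [ 0.02927272  0.01449644 -0.00800168] [ 0.00829239 -0.00036798 -0.01206565] [ 0.00592251 -0.00131083 -0.01232374]
goal in tool [ 0.05887148 -0.15646009  0.12713748]
```

Request:
step_arm(deltas=[{"tx": 0.006, "ty": -0.015, "tz": 0, "twist": 0}, {"tx": 0.01, "ty": -0.027, "tz": 0, "twist": 0}, {"tx": 0.013, "ty": -0.036, "tz": 0, "twist": 0}, {"tx": 0.013, "ty": -0.036, "tz": 0, "twist": 0}, {"tx": 0.01, "ty": -0.027, "tz": 0, "twist": 0}, {"tx": 0.007, "ty": -0.0155, "tz": 0, "twist": 0}, {"tx": 0, "ty": 0, "tz": 0.02, "twist": 0}, {"tx": 0, "ty": 0, "tz": 0, "twist": 0}, {"tx": 0, "ty": 0, "tz": 0, "twist": 0}])

```text
time_s: 14.02
position: [0.4963, 0.1126, 0.1163]
ee_rot: [1.641, -2.678, -0.001]
contact_force: [-0.0, -0.0, -1.2]
opening: 0.368
finger_force: 59.8
```

Run:
```python
from h import *
o=env.get_obs();T=Ro.from_rotvec(o["ee_rot"]).as_matrix();print(o["position"],T.round(3),o["contact_force"])
m,p,d=snap("wrist","w6"); C=cloud(m,d)
print("goal in tool",T.T@(np.array([.4956,.1111,.008])-o["position"]))
m2,p2,d2=snap("scene","scene6");m3,p3,d3=snap("side","side6")
a=cv2.resize(p3[110:230,150:310],(512,384),interpolation=cv2.INTER_CUBIC)
cv2.imwrite("pics/v6.png",cv2.resize(np.vstack([p,a]),None,fx=.78,fy=.78,interpolation=cv2.INTER_AREA)[:,:,::-1])
```

```text
[0.49634464 0.11257304 0.11630614] [[-0.454 -0.891 -0.001]
 [-0.891  0.454  0.   ]
 [ 0.     0.001 -1.   ]] [-0.0196638  -0.01656793 -1.22150605]
goal in tool [ 1.64790442e-03 -8.33883052e-05  1.08306149e-01]
```

View pics/v6.png

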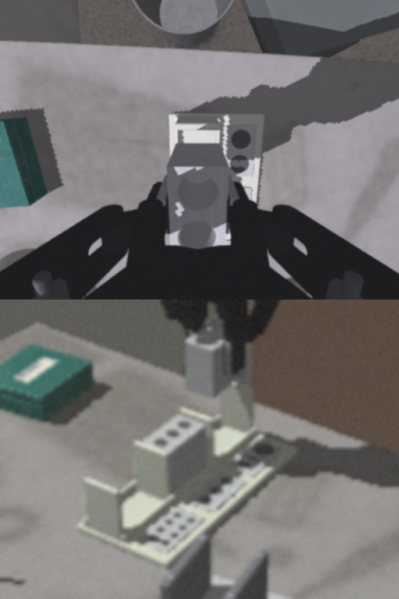

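The block hangs over the empty end slot by the two-disc label, and the fingers clear the lips. Next I lower it while watching the force.

Request:
step_arm(deltas=[{"tx": 0.0015, "ty": 0, "tz": 0, "twist": 0}, {"tx": 0, "ty": 0, "tz": 0.008, "twist": 0}, {"tx": 0, "ty": 0, "tz": 0.008, "twist": 0}, {"tx": 0, "ty": 0, "tz": 0.006, "twist": 0}, {"tx": 0, "ty": 0, "tz": 0.004, "twist": 0}, {"tx": 0, "ty": 0, "tz": 0, "twist": 0}])

```text
time_s: 14.92
position: [0.4958, 0.1104, 0.0898]
ee_rot: [1.639, -2.679, -0.0]
contact_force: [-0.7, 0.3, -1.2]
opening: 0.37
finger_force: 59.8
```

Run:
```python
from h import *
o=env.get_obs();T=Ro.from_rotvec(o["ee_rot"]).as_matrix();print(o["position"],o["contact_force"])
m,p,d=snap("wrist","w7"); C=cloud(m,d); L=(C-o["position"])@T
# end partition (tool +x): its top, height .061
k=(C[...,2]>.054)&(C[...,2]<.066)&(L[...,0]>.02)&(L[...,0]<.06)&(abs(L[...,1])<.035)
P=L[k]; print(k.sum(),np.percentile(P,[2,50,98],axis=0).round(4))
k=(abs(L[...,2]+.0125)<.006)&(abs(L[...,1])<.0145)&(L[...,0]>0)
print("block end",L[k][:,0].max())
```

```text
[0.49580183 0.11040513 0.08983881] [-0.69383081  0.25005082 -1.18370802]
1149 [[ 0.0284 -0.0163  0.0247]
 [ 0.0346  0.0009  0.0298]
 [ 0.0382  0.0186  0.0354]]
block end 0.029172224151080034
```

Aligned to within about 1 mm; continuing down.

Request:
step_arm(deltas=[{"tx": 0, "ty": 0.0005, "tz": 0.006, "twist": 0}, {"tx": 0, "ty": 0, "tz": 0.01, "twist": 0}, {"tx": 0, "ty": 0, "tz": 0.01, "twist": 0}, {"tx": 0, "ty": 0, "tz": 0.006, "twist": 0}, {"tx": 0, "ty": 0, "tz": 0, "twist": 0}])

```text
time_s: 15.6
position: [0.4951, 0.1105, 0.0575]
ee_rot: [1.639, -2.678, -0.001]
contact_force: [0.3, -0.2, -2.9]
opening: 0.368
finger_force: 59.8
```

Request:
step_arm(deltas=[{"tx": 0, "ty": 0, "tz": 0.004, "twist": 0}, {"tx": 0, "ty": 0, "tz": 0.003, "twist": 0}, {"tx": 0, "ty": 0, "tz": 0.002, "twist": 0}, {"tx": 0, "ty": 0, "tz": 0, "twist": 0}, {"tx": 0, "ty": 0, "tz": 0, "twist": 0}])

```text
time_s: 16.23
position: [0.4958, 0.1107, 0.0494]
ee_rot: [-1.64, 2.679, -0.0]
contact_force: [-0.2, -0.3, -2.5]
opening: 0.365
finger_force: 59.8
```

Request:
step_arm(deltas=[{"tx": 0, "ty": 0, "tz": 0.002, "twist": 0}, {"tx": 0, "ty": 0, "tz": 0.001, "twist": 0}, {"tx": 0, "ty": 0, "tz": 0, "twist": 0}, {"tx": 0, "ty": 0, "tz": 0, "twist": 0}])

```text
time_s: 16.73
position: [0.4957, 0.1107, 0.0463]
ee_rot: [-1.64, 2.68, -0.0]
contact_force: [-0.0, 0.2, -1.9]
opening: 0.368
finger_force: 59.8
```

Request:
step_arm(deltas=[{"tx": 0, "ty": 0, "tz": 0.001, "twist": 0}, {"tx": 0, "ty": 0, "tz": 0, "twist": 0}, {"tx": 0, "ty": 0, "tz": 0, "twist": 0}])

```text
time_s: 17.1
position: [0.4956, 0.1107, 0.0453]
ee_rot: [-1.64, 2.68, 0.0]
contact_force: [0.0, 0.1, -1.8]
opening: 0.37
finger_force: 59.8
```

Request:
step_arm(deltas=[{"tx": 0, "ty": 0, "tz": 0.001, "twist": 0}, {"tx": 0, "ty": 0, "tz": 0, "twist": 0}, {"tx": 0, "ty": 0, "tz": 0, "twist": 0}])

```text
time_s: 17.48
position: [0.4958, 0.1107, 0.0449]
ee_rot: [-1.64, 2.679, 0.0]
contact_force: [-1.5, -0.1, 6.1]
opening: 0.369
finger_force: 60.5
```

Request:
step_arm(deltas=[{"tx": 0, "ty": 0, "tz": 0.0005, "twist": 0}, {"tx": 0, "ty": 0, "tz": 0, "twist": 0}, {"tx": 0, "ty": 0, "tz": 0, "twist": 0}])

```text
time_s: 17.85
position: [0.4958, 0.1107, 0.0449]
ee_rot: [-1.64, 2.679, 0.0]
contact_force: [-3.7, -0.1, 8.3]
opening: 0.367
finger_force: 61.2
```

Seated at the expected height (0.045 = 0.037 + 0.008). Releasing and retreating.

Request:
step_arm(deltas=[{"tx": 0, "ty": 0, "tz": 0, "twist": 0}, {"tx": 0, "ty": 0, "tz": 0, "twist": 0}, {"tx": 0, "ty": 0, "tz": 0, "twist": 0}, {"tx": 0, "ty": 0, "tz": 0, "twist": 0}, {"tx": 0, "ty": 0, "tz": 0, "twist": 0}], gripper=1)

```text
time_s: 18.48
position: [0.4957, 0.1107, 0.0437]
ee_rot: [1.64, -2.68, 0.0]
contact_force: [0.1, 0.4, -0.9]
opening: 0.999
finger_force: 0.0
```

Request:
step_arm(deltas=[{"tx": 0, "ty": 0, "tz": -0.01, "twist": 0}, {"tx": 0, "ty": 0, "tz": -0.03, "twist": 0}, {"tx": 0, "ty": 0, "tz": -0.04, "twist": 0}, {"tx": 0, "ty": 0, "tz": -0.04, "twist": 0}, {"tx": 0, "ty": 0, "tz": -0.04, "twist": 0}, {"tx": 0, "ty": 0, "tz": -0.03, "twist": 0}, {"tx": 0, "ty": 0, "tz": 0, "twist": 0}, {"tx": 0, "ty": 0, "tz": 0, "twist": 0}])

```text
time_s: 19.48
position: [0.4951, 0.1105, 0.2334]
ee_rot: [1.639, -2.679, -0.0]
contact_force: [-0.4, -0.1, -0.2]
opening: 0.999
finger_force: 0.0
```

Run:
```python
from h import *
o=env.get_obs();print(o["position"],o["contact_force"],o["time_s"])
m,p,d=snap("wrist","w8"); C=cloud(m,d)
k=(np.hypot(C[...,0]-.4956,C[...,1]-.1111)<.03)&(C[...,2]>.05)&(C[...,2]<.065)
print(k.sum(),np.percentile(C[k][:,2],[10,50,90]))
m3,p3,d3=snap("side","side8")
a=cv2.resize(p3[110:290,110:350],(512,384),interpolation=cv2.INTER_CUBIC)
cv2.imwrite("pics/v8.png",cv2.resize(np.vstack([p,a]),None,fx=.78,fy=.78,interpolation=cv2.INTER_AREA)[:,:,::-1])
```

```text
[0.49511148 0.11053477 0.23340174] [-0.36581866 -0.06788753 -0.24498203] 19.475
1017 [0.05608114 0.0573509  0.0583565 ]
```

View pics/v8.png

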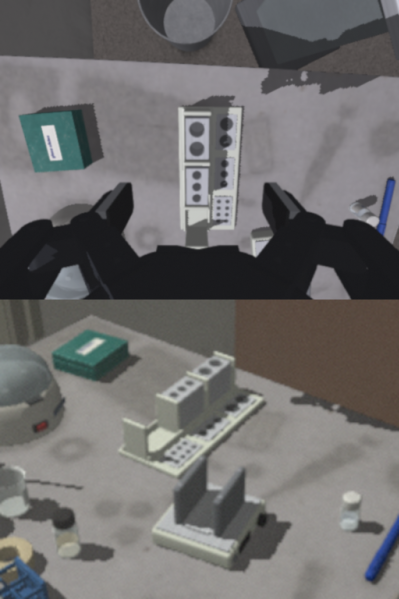

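The two-well block sits level in its slot at (197,138), with its top at 58 mm as it should be. The three-well block is in place, the vials are untouched and the gripper is clear.

```bash
python3 -c "
from station import env
print(env.hand_in())"
```

```text
the job is handed in; nothing more can be done
None
```

The two-well block was lifted out by its ends, stood upright on the bench and released, then retaken by its long sides and lowered fully into the two-well slot; the three-well block and both vials were left in place, and the job was handed in at about 19.5 s.

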